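# Swing the water filter's spout over the tumbler and open its tap

## Task

Get the counter-top water filter (its tank still empty) ready to rinse through into the glass: push the swivelling spout round with a fingertip until its outlet is over the middle of the glass tumbler, not over a cup. Only then push the tap lever round, away from the spout, until it is fully open. Only push: do not pick up or shift the tumbler or anything else that stands on the worktop.

Things in the scene. Friction and masses are not known exactly. Their poses are not given: they have to be found in the camera images.
- unit: the counter-top water filter, fixed: a low white housing 120 (x) x 300 (y) x 48 mm high; origin at the centre of its underside on the worktop; +x of its frame points to its back, +y to its left as seen by the robot. On it stand, at y = +100 mm, the steel spout column (diameter 26 mm; base flange 52 mm) and, at y = -100 mm, a like column with the tap lever; between them a grey filter cartridge, 86 mm diameter, top 130 mm above the worktop.
- spout_axis (a point): point on the spout's upright swivel axis, at the height of the spout tube's centre line (156 mm above the worktop)
- spout (a joint): swivel angle of the spout about the upright axis, rad; 0 = the spout points along the unit's -x (its front, to the robot), positive = counter-clockwise seen from above, so the outlet swings to the robot's right (the unit's -y); range -1.4 to 1.4. It turns stiffly (0.22 N m of friction, about 2 N at 120 mm from the axis) and stays where it is left.
- spout_outlet (a point): centre of the lower mouth of the spout's turned-down outlet (diameter 22 mm): 160 mm from the swivel axis, 105 mm above the worktop. The spout is a level round steel tube, diameter 18 mm, from a bush of diameter 32 mm (up to 175 mm above the worktop) on the axis; its level part runs out to 145 mm from the axis, top 165 mm and underside 147 mm above the worktop.
- lever_axis (a point): point on the tap lever's upright axis, at the height of the lever's centre line (156 mm above the worktop), 200 mm from the spout axis
- lever (a joint): angle of the tap lever, rad; 0 = closed, pointing along the unit's -x (to its front); positive = counter-clockwise seen from above, the tip swings to the robot's right (the unit's -y, away from the spout); 1.5 = the open stop, the lever then points almost along the unit's -y. 0.15 N m of friction (about 2 N at 70 mm); stays where it is left.
- lever_tip (a point): centre of the ball (diameter 20 mm) at the end of the tap lever, 88 mm from its axis; the lever is a level round steel bar, diameter 14 mm, centre 156 mm above the worktop, on a hub of diameter 36 mm
- tumbler: clear drinking glass without a handle, 81 mm wide at the mouth, 93 mm high, loose; origin at the centre of its underside. Stands upright in one of three places under the sweep of the outlet, the two cups in the others.
- white_cup: white cup with one handle, 62 x 90 mm, 55 mm high, loose bystander; origin under its centre
- teal_cup: cup with one handle, 59 x 83 mm, 52 mm high, loose bystander; origin under its centre
- salt_shaker: glass salt shaker, 44 mm diameter, 90 mm high, loose bystander in front of the tap lever; origin under its centre
- sugar_pot: white two-handled pot with a lid, 78 x 110 mm, 128 mm high, loose bystander at the left; origin under its centre
- pepper_mill: dark wooden pepper mill, 58 mm diameter, 170 mm high, loose bystander at the right; origin under its centre
Not all that is in view belongs to the job. What is shaped like the tumbler but black is not meant.

How it is judged (in metres and radians):
On the way:
1. the spout's outlet is over the middle of the tumbler while the tap lever is still closed (horizontal distance between spout_outlet and tumbler below 0.02 m and value of joint lever below 0.5 rad), for 0.2 s.
At the end, for the whole second after the job is handed in: The outlet is within 20 mm (horizontally) of the tumbler's axis, the tap lever stands at 1.3 rad or more (stop at 1.5), and the tumbler stands upright within 20 mm of where it stood (horizontal distance between spout_outlet and tumbler below 0.02 m and value of joint lever above 1.3 rad and angle between tumbler's own z axis and vertical below 0.1 rad and distance of tumbler from where it was at the start of the episode below 0.02 m); the robot touches nothing.
It fails at once if the tap lever is pushed open (past 0.6 rad) while the outlet is not over the tumbler (more than 30 mm off its axis) (value of joint lever above 0.6 rad and horizontal distance between spout_outlet and tumbler above 0.03 m).
It fails at once if the tumbler, a cup, the salt shaker, the sugar pot or the pepper mill is lifted, knocked over or shifted by more than 20 mm (distance of any of tumbler, white_cup, teal_cup, salt_shaker, sugar_pot, pepper_mill from where it was at the start of the episode above 0.02 m or angle between any of tumbler, white_cup, teal_cup, salt_shaker, sugar_pot, pepper_mill's own z axis and vertical above 0.4 rad).
It also fails if it takes over 70 s, if anything falls off the work surface, if the arm or the gripper's body presses on something with over 40 N, if the wrist force passes 120 N, or if a joint passes its speed limit or range.

## Robot

A 6-joint arm with a two-finger parallel gripper is mounted at the origin on a cart in front of the work surface, level with it; the furniture and walls round the work are solid. World frame = base frame: x ahead of the robot, y to its left, z up, the work surface at z = 0. Lengths are in mm, angles in rad, forces in N, time in s.
With the tool pointing down it reaches from about 350 to 775 mm from the base axis. Payload 7.3 kg.
Tool frame: the origin (TCP) lies midway between the tips of the shut fingers; the grasp point (between the pads) lies 19 mm behind it (grasp_offset is the z of the grasp point in the tool frame, in mm); z points along the fingers, y is the direction in which the jaws open and shut (so a half turn about z gives the same grasp; the last joint's range is limited). The gripper opens to 92 mm and grips with 3 to 60 N. Pads are 19 mm wide; open, the fingers measure 130 mm over their backs; the gripper's body (75 mm by 190 mm) begins 47 mm behind the grasp point.
Start: joints at [-1.395, 0.342, 1.524, -0, 1.275, -0.146], TCP at [166.067, -498.063, 226.741] pointing down, gripper open.
Joint ranges: [-2.53, 2.53], [-0.77, 2.02], [0.04, 2.7], [-1, 4.14], [0.28, 2.66], [-3.11, 3.11]. Speed limits (rad/s): [2.57, 2.57, 3.14, 3.14, 3.14, 3.14].

## Interface

Orientations are given as [roll, pitch, yaw] about the fixed x, y, z axes, in that order (R = Rz(yaw) Ry(pitch) Rx(roll)).
In Python, from plant import get_obs, capture, camera_model, close_job, boxes_of, regions_of, place_of, grasp_offset gives the robot as it stands. The module is installed in compiled form; this text tells all that it offers.
- The arm moves only by the tool send_rows, never from a script. Its argument "targets" is a list that holds one entry, the list of rows, each a list of 7 numbers: the turn, a rotation vector about the tool's x, y, z in degrees, then the shift along the tool's x, y, z in mm, then the closure, from -1 (fully open) to 1 (shut). A call has 1 to 5 rows; each row is the pose to reach, as a shift and turn from the pose commanded when the call began, along the tool's axes at that moment; what a row does not reach only later rows make up. A row lasts 1/12 s, in which the tool goes at most 41.7 mm and 7.16 degrees, less where a joint would pass 70% of its speed; a pose out of reach is approached as far as the arm can. A call with a gripper value outside its range is refused whole. The fingers move at their own pace and stop on an object; the grip force is fixed at half the most. Time passes only in rows, so rows that repeat a pose let the fingers close. It gives the time, the measured TCP pose, the force and the opening at its end, in the units of the state.
- get_obs(): the state, without advancing time (a new reading comes with each control period).
- capture(name): name is "side" or "top" or "wrist"; returns the picture (400x640x3 uint8, red, green, blue); there is no depth.
- camera_model(name): a dict with "K" (3x3 intrinsics, pixels), "world_to_cam" (4x4, takes a point from world to camera coordinates). Camera axes: x right, y up, looking along -z (the intrinsics and any distortion apply to the point x, -y, -z); pixel columns grow to the right and rows downward; lengths in mm; the calibration is good to about 2 mm. A picture is of the moment at which its call begins: read the wrist's pose just before it. camera_model takes no time and is no camera call; for the wrist camera it gives the pose at the moment of the call.
- close_job(): hands the job in, once; it reports no verdict.
Trained networks look in the newest picture that a camera, given by its name, has taken for a name from the list of things; names that differ only in an ending like _2 or _b are one class to them, and where a whole thing is asked for, a point or a joint stands for the part that bears it (a point fixed in the world has none). Each returns a list of dicts, best first, with "conf" (0 to 1); they miss things now and then, are a little off and sometimes report something else, mostly with a low value. They report only what shows in the picture. A call takes as long as a camera call. They do not tell look-alikes from the thing itself.
- boxes_of(label, camera): "location" ([row, column] in pixels, amid what is visible of it).
- regions_of(label, camera): "region" (400x640 bool, what is visible of it) and "location" ([row, column] in pixels, amid what is visible of it).
- place_of(label, camera): "location" ([row, column] in pixels: a listed point, or the origin of a listed thing).
The state is a dict: "time": time; "joint_positions": joint angles; "dq": joint speeds; "tau": joint torques, N m; "tool_pos": TCP position; "tcp_rot": TCP orientation; "contact_force": force on the tool from outside, world axes, zero at the start; "moment": the same for the moment, N m; "grip_width": finger opening in mm.
Only numpy, scipy, OpenCV 4.12 (cv2) and the standard library are available. Lean on these libraries where they do the work, as an engineer would, in place of code of your own. Each camera call takes 0.05 s, during which the arm holds its last target.

## Working session

There is one attempt and no reset: what is moved stays moved. The work goes in short steps, Python scripts to look and compute and a tool call to move; the robot and the scene stay as the last step left them, time stands still between calls to the robot, and variables do not carry over. Pictures are saved under pics/ and viewed, and the job is handed in when it is done.

Besides the shell and the picture viewer there is one more tool, called as name(argument=value, ...) on one line, values as JSON. send_rows: Moves the arm, as the interface text tells. Its arguments: {"type":"object","properties":{"targets":{"type":"array","items":{"type":"array","items":{"type":"array","items":{"type":"number"}}}}},"required":["targets"]}

```bash
mkdir -p pics; cat > h.py <<'E'
import numpy as np, cv2
from plant import *
def proj(cam,P,m=None):
    m=m or camera_model(cam);p=m["world_to_cam"]@np.r_[P,1.];q=np.array(m["K"])@np.array([p[0],-p[1],-p[2]]);return q[:2]/q[2] # col,row
def ray(cam,rc,m=None):
    m=m or camera_model(cam);T=np.array(m["world_to_cam"]);d=np.linalg.inv(m["K"])@np.array([rc[1],rc[0],1.]);d=np.array([d[0],-d[1],-d[2]])
    R=T[:3,:3];o=-R.T@T[:3,3];d=R.T@d;return o,d/np.linalg.norm(d)
def onz(cam,rc,z,m=None):
    o,d=ray(cam,rc,m);return o+d*(z-o[2])/d[2]
def tri(rs):
    A=np.zeros((3,3));b=np.zeros(3)
    for o,d in rs:
        M=np.eye(3)-np.outer(d,d);A+=M;b+=M@o
    p=np.linalg.solve(A,b);return p,[np.linalg.norm((np.eye(3)-np.outer(d,d))@(p-o)) for o,d in rs]
def save(n,im,s=1.25):
    cv2.imwrite("pics/"+n,cv2.resize(im[:,:,::-1],None,fx=s,fy=s,interpolation=cv2.INTER_CUBIC))
E
python3 - <<'E'
from h import *
print(get_obs())
for c in("side","top","wrist"):
    save(c+"0.png",capture(c)); print(c,camera_model(c).keys())
    if c!="wrist":
        for l in ["unit","spout_axis","spout_outlet","lever_axis","lever_tip","tumbler","white_cup","teal_cup","salt_shaker","sugar_pot","pepper_mill"]:
            print(l,[(np.round(x["location"]).tolist(),round(x["conf"],2)) for x in place_of(l,c)][:4])
E
```

```text
{'time': 0.0, 'joint_positions': array([-1.39501203e+00,  3.42735247e-01,  1.52502891e+00,  8.69882798e-06,
        1.27539616e+00, -1.45963303e-01]), 'dq': array([-0.00010514, -0.00042013, -0.00042743,  0.00043147, -0.00098422,
        0.00042294]), 'tau': array([-6.98807835e-04, -4.31240594e+01, -2.44225109e+01,  7.16436398e-02,
        5.57876111e-02, -1.11651493e-04]), 'tool_pos': array([ 165.98722569, -497.63529789,  226.03431442]), 'tcp_rot': array([-3.14004287e+00, -2.36238881e-04,  3.21744882e-01]), 'contact_force': array([-0.38692179, -0.50791773,  0.51230594]), 'moment': array([-0.01301406, -0.05449305, -0.05586537]), 'grip_width': 91.34195316639814}
side dict_keys(['K', 'world_to_cam'])
unit [([235.0, 341.0], 0.87)]
spout_axis [([175.0, 338.0], 0.87), ([272.0, 312.0], 0.15)]
spout_outlet [([209.0, 295.0], 0.9)]
lever_axis [([205.0, 357.0], 0.67)]
lever_tip [([211.0, 330.0], 0.58)]
tumbler [([283.0, 377.0], 0.85), ([245.0, 316.0], 0.84), ([290.0, 325.0], 0.71), ([228.0, 290.0], 0.31)]
white_cup [([228.0, 287.0], 0.75), ([173.0, 336.0], 0.43)]
teal_cup [([206.0, 297.0], 0.52)]
salt_shaker [([267.0, 311.0], 0.69), ([212.0, 328.0], 0.38)]
sugar_pot [([184.0, 284.0], 0.57)]
pepper_mill [([322.0, 416.0], 0.69), ([244.0, 313.0], 0.26)]
top dict_keys(['K', 'world_to_cam'])
unit [([186.0, 318.0], 0.87), ([184.0, 438.0], 0.6)]
spout_axis [([172.0, 294.0], 0.96)]
spout_outlet [([219.0, 308.0], 0.66)]
lever_axis [([177.0, 350.0], 0.74), ([186.0, 317.0], 0.48)]
lever_tip [([202.0, 355.0], 0.67)]
tumbler [([210.0, 322.0], 0.95), ([191.0, 387.0], 0.95), ([224.0, 395.0], 0.91)]
white_cup [([226.0, 295.0], 0.72)]
teal_cup [([208.0, 264.0], 0.81)]
salt_shaker [([223.0, 361.0], 0.65)]
sugar_pot [([212.0, 205.0], 0.93)]
pepper_mill [([183.0, 437.0], 0.84)]
wrist dict_keys(['K', 'world_to_cam'])
```

View pics/side0.png

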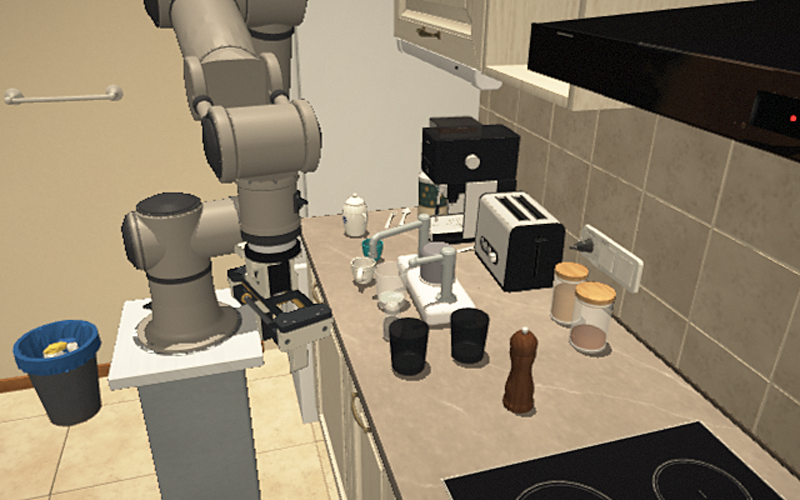

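View pics/top0.png

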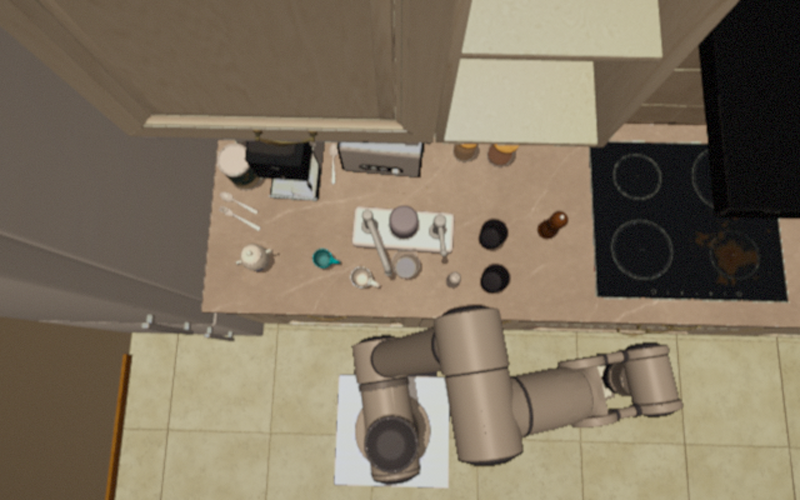

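```bash
python3 - <<'E'
from h import *
S=lambda r,c:ray("side",(r,c)); T=lambda r,c:ray("top",(r,c))
for n,s,t in [("spax",(175,338),(172,294)),("out",(209,295),(219,308)),("lvax",(205,357),(177,350)),("tip",(211,330),(202,355)),
 ("tumA",(245,316),(210,322)),("tumB",(283,377),(191,387)),("tumC",(290,325),(224,395)),("white",(228,287),(226,295)),("teal",(206,297),(208,264)),("salt",(267,311),(223,361)),("sugar",(184,284),(212,205)),("mill",(322,416),(183,437)),("unit",(235,341),(186,318))]:
    p,e=tri([S(*s),T(*t)]); print(n,p.round(),np.round(e,1))
for c in("side","top"):
    m=camera_model(c); print(c,ray(c,(200,320))[0].round(),ray(c,(200,320))[1].round(2))
a=capture("top")[130:270,170:480]; save("topc.png",a,2.5)
a=capture("side")[130:350,240:450]; save("sidec.png",a,2.7)
E
```

```text
spax [581.  82. 165.] [2.2 2.2]
out [429.  31.  90.] [3. 3.]
lvax [ 572. -112.  152.] [1.6 1.6]
tip [ 485. -131.  153.] [0. 0.]
tumA [482. -19. -16.] [3.3 3.3]
tumB [ 571. -267.   -9.] [6.2 6.2]
tumC [ 429. -289.   15.] [4.9 4.9]
white [415.  81.   1.] [3.9 3.9]
teal [478. 198.  15.] [3.9 3.9]
salt [ 429. -164.    6.] [6.8 6.8]
sugar [471. 419.   3.] [7.5 7.5]
mill [ 598. -453.    2.] [0.1 0.1]
unit [571.  -1.  -4.] [5.1 5.1]
side [  115. -1260.   748.] [ 0.26  0.87 -0.43]
top [ 176.  -13. 1655.] [ 0.2   0.   -0.98]
```

View pics/topc.png

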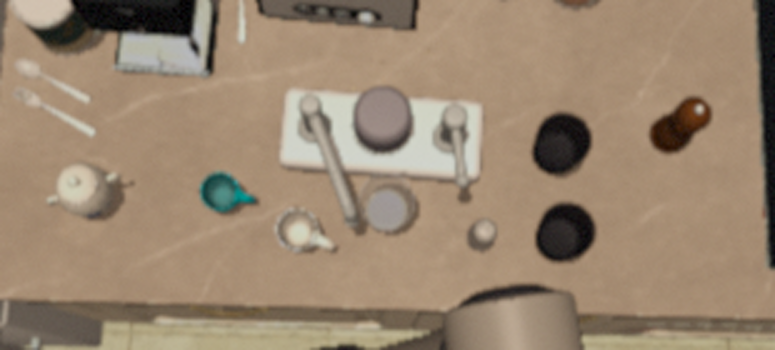

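View pics/sidec.png

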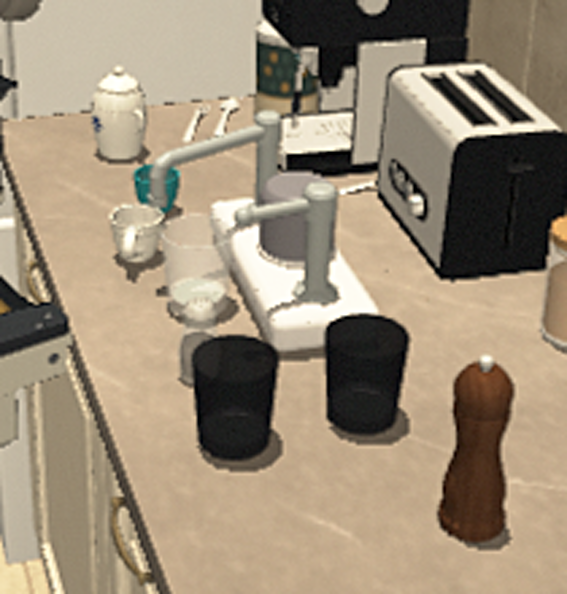

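View pics/wrist0.png

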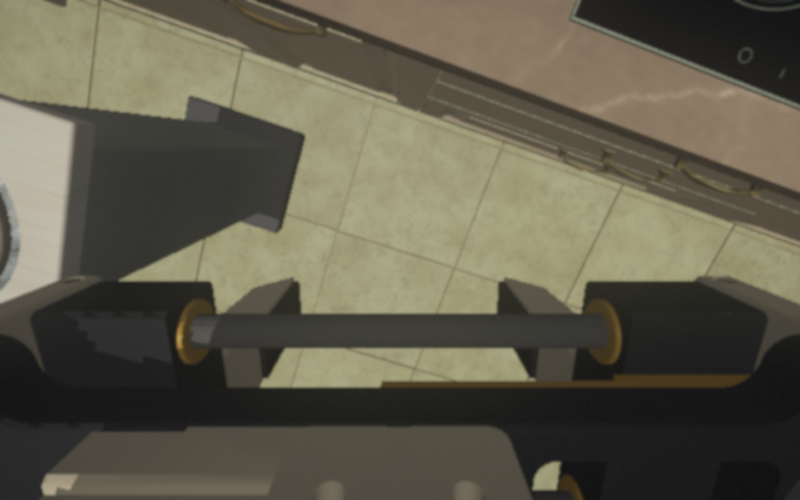

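```bash
python3 - <<'E'
from h import *
from scipy.spatial.transform import Rotation as Ro
m=camera_model("wrist");T=np.array(m["world_to_cam"]);o=get_obs();R=Ro.from_euler("xyz",o["tcp_rot"]).as_matrix()
c=-T[:3,:3].T@T[:3,3]
print("cam in tool",R.T@(c-o["tool_pos"]));print("cam look in tool",R.T@T[:3,:3].T@[0,0,-1.]); print(m["K"]);print(R.round(3)); print(grasp_offset if not callable(grasp_offset) else grasp_offset())
E
```

```text
cam in tool [  69.37289713   -0.48209946 -158.10198019]
cam look in tool [-2.59505438e-01 -4.61198923e-04  9.65741536e-01]
[[291.93384802   0.         318.7546888 ]
 [  0.         291.93384802 194.22272961]
 [  0.           0.           1.        ]]
[[ 0.949  0.316 -0.   ]
 [ 0.316 -0.949 -0.   ]
 [-0.     0.    -1.   ]]
-18.8
```

send_rows(targets=[[[0,0,0,29,-27,-10,1],[0,0,0,58,-54,-20,1],[0,0,0,87,-81,-30,1],[0,0,0,116,-108,-40,1],[0,0,0,145,-135,-50,1]]])

```text
time: 1.77
tool_pos: [261.3, -322.4, 277.2]
tcp_rot: [3.141, -0.0, 0.321]
contact_force: [0.9, -0.5, -0.3]
grip_width: 63.2
```

send_rows(targets=[[[0,0,0,29,-27,-10,1],[0,0,0,58,-54,-20,1],[0,0,0,87,-81,-30,1],[0,0,0,116,-108,-40,1],[0,0,0,145,-135,-50,1]]])

```text
time: 2.18
tool_pos: [356.1, -148.3, 327.5]
tcp_rot: [3.141, -0.001, 0.321]
contact_force: [1.6, -0.7, 1.0]
grip_width: 29.6
```

send_rows(targets=[[[0,0,6,29,-27,0,1],[0,0,12,58,-54,0,1],[0,0,18.4,96,-84,0,1],[0,0,18.4,96,-84,0,1],[0,0,18.4,96,-84,0,1]]])

```text
time: 2.6
tool_pos: [421.8, -36.7, 326.7]
tcp_rot: [-3.14, -0.001, 0.003]
contact_force: [-1.6, -0.2, 0.0]
grip_width: 1.0
```

```bash
python3 - <<'E'
from h import *
o=get_obs();print(o["time"],o["tool_pos"],o["tcp_rot"],o["grip_width"])
m=camera_model("wrist");save("w1.png",capture("wrist"))
for l,z in [("spout_axis",156),("spout_outlet",105),("lever_axis",156),("lever_tip",156),("tumbler",0),("white_cup",0),("teal_cup",0),("salt_shaker",0),("unit",0)]:
    print(l,[(np.round(x["location"]).tolist(),round(x["conf"],2),onz("wrist",x["location"],z,m).round(1).tolist()) for x in place_of(l,"wrist")][:3])
E
```

```text
2.6 [421.76361235 -36.72471474 326.66997943] [-3.14019298e+00 -8.78862181e-04  3.16338768e-03] 0.983456299752631
spout_axis [([21.0, 202.0], 0.85, [582.6, 81.8, 156.0])]
spout_outlet [([160.0, 274.0], 0.98, [435.1, 22.9, 105.0]), ([125.0, 43.0], 0.2, [479.0, 313.7, 105.0])]
lever_axis [([34.0, 397.0], 0.84, [571.7, -115.2, 156.0])]
lever_tip [([123.0, 402.0], 0.65, [484.1, -126.5, 156.0])]
tumbler [([69.0, 474.0], 0.84, [561.5, -275.2, 0.0]), ([154.0, 468.0], 0.83, [430.7, -283.3, 0.0]), ([132.0, 314.0], 0.78, [465.9, -28.3, 0.0])]
white_cup [([159.0, 246.0], 0.6, [420.6, 84.9, 0.0])]
teal_cup []
salt_shaker [([158.0, 398.0], 0.92, [424.5, -168.1, -0.0])]
unit []
```

View pics/w1.png

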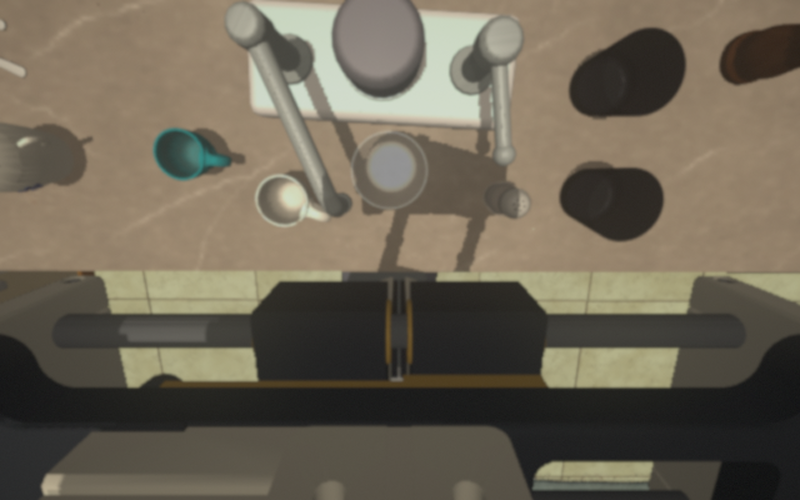

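```bash
python3 - <<'E'
from h import *
print("rim",onz("wrist",(171/1.25,390/1.25),93), onz("wrist",(171/1.25,(390+38)/1.25),93),onz("wrist",(132,314),0))
g=capture("wrist");c=g[85:190,230:400].copy();save("w1c.png",c,4.5)
for l in("tumbler","lever_tip"):
  for x in regions_of(l,"wrist")[:4]:
    ys,xs=np.nonzero(x["region"]);print(l,x["conf"],xs.min(),xs.max(),ys.min(),ys.max())
capture("top"); 
for x in regions_of("tumbler","top")[:4]:
    ys,xs=np.nonzero(x["region"]);print("top",x["conf"],xs.min(),xs.max(),ys.min(),ys.max(),x["location"])
E
```

```text
rim [462.50960138 -31.36914916  93.        ] [462.48124727 -71.50586173  93.        ] [463.8294463  -32.53095061   0.        ]
tumbler 0.92 451 544 19 92
tumbler 0.89 443 527 132 191
tumbler 0.83 277 337 103 165
tumbler 0.47 383 419 144 173
lever_tip 0.89 373 413 10 130
lever_tip 0.4 175 277 0 172
top 0.72 384 408 210 234 [220.2, 395.7]
top 0.66 383 405 174 199 [183.9, 392.5]
top 0.61 316 330 216 222 [218.3, 322.1]
```

View pics/w1c.png

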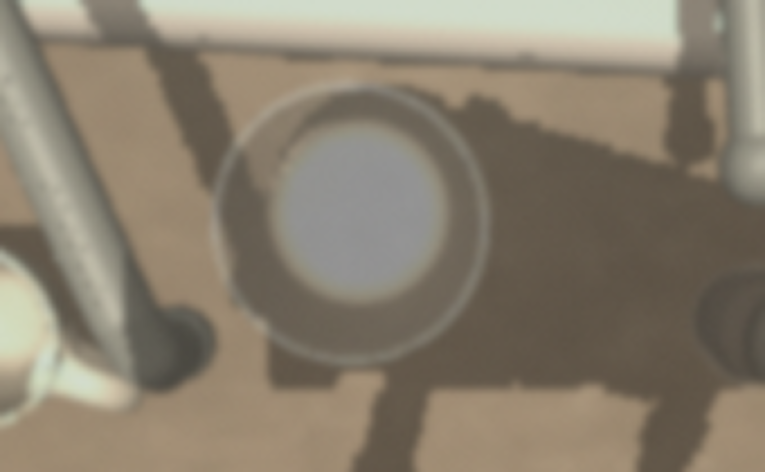

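```bash
python3 - <<'E'
from h import *
for k in range(2):
    o=get_obs();m=camera_model("wrist");g=capture("wrist")
    print(o["time"],o["tool_pos"],o["tcp_rot"])
    for x in regions_of("tumbler","wrist")[:4]:
        ys,xs=np.nonzero(x["region"])
        if 270<xs.mean()<350: print("rim",onz("wrist",((ys.min()+ys.max())/2,(xs.min()+xs.max())/2),93,m))
    print(onz("wrist",(134,307.6),93,m),onz("wrist",(85+211/4.5,230+360/4.5),3,m))
    for l,z in [("spout_axis",156),("spout_outlet",105),("lever_axis",156),("lever_tip",156),("tumbler",0)]:
        print(l,[(np.round(x["location"],1).tolist(),round(x["conf"],2),onz("wrist",x["location"],z,m).round(1).tolist()) for x in place_of(l,"wrist")][:3])
E
```

```text
3.35 [420.25878423 -40.26645419 326.71494275] [ 3.14149723e+00 -2.67356905e-05  4.28410890e-04]
rim [465.60730088 -24.90429543  93.        ]
[466.25358304 -25.04226072  93.        ] [464.26713036 -25.55155607   3.        ]
spout_axis [([19.2, 198.3], 0.94, [583.1, 81.3, 156.0])]
spout_outlet [([157.3, 269.4], 0.87, [437.2, 24.6, 105.0]), ([153.6, 395.5], 0.64, [442.0, -139.4, 105.0])]
lever_axis [([31.7, 393.3], 0.72, [571.8, -115.3, 156.0])]
lever_tip [([119.6, 401.4], 0.85, [485.4, -129.9, 156.0])]
tumbler [([130.7, 311.9], 0.75, [466.0, -28.6, 0.0]), ([66.5, 473.2], 0.65, [562.7, -277.3, 0.0]), ([153.4, 464.6], 0.61, [429.3, -281.4, 0.0])]
3.7 [420.30427691 -40.12255973 326.71387067] [ 3.14146890e+00 -4.73485534e-05  7.22572212e-04]
rim [465.63245885 -25.38297196  93.        ]
rim [525.78285439  -8.85923628  93.        ]
[466.27830919 -24.86205791  93.        ] [464.28635099 -25.37027802   3.        ]
spout_axis [([123.1, 41.3], 0.59, [481.5, 264.2, 156.0]), ([119.5, 399.8], 0.58, [485.6, -128.0, 156.0]), ([18.9, 198.9], 0.56, [583.3, 80.9, 156.0])]
spout_outlet [([157.5, 267.0], 0.66, [436.9, 27.9, 105.0])]
lever_axis [([29.9, 391.5], 0.83, [573.5, -113.2, 156.0])]
lever_tip [([117.2, 399.5], 0.74, [488.0, -127.5, 156.0])]
tumbler [([131.6, 312.2], 0.86, [464.6, -28.9, 0.0]), ([64.8, 472.1], 0.81, [565.2, -275.0, -0.0]), ([154.5, 463.6], 0.68, [427.6, -279.8, 0.0])]
```

send_rows(targets=[[[0,0,-6.4,6,-26,10,1],[0,0,-12.8,12,-52,25,1],[0,0,-19.2,18,-78,45,1],[0,0,-25.6,24,-104,65,1],[0,0,-32,27,-127,85,1]]])

```text
time: 4.47
tool_pos: [447.6, 88.3, 241.0]
tcp_rot: [3.141, -0.001, 0.565]
contact_force: [-0.3, -0.8, 0.0]
grip_width: 0.6
```

send_rows(targets=[[[0,0,0,0,0,25,1],[0,0,0,0,0,50,1],[0,0,0,0,0,80,1],[0,0,0,0,0,107,1],[0,0,0,0,0,107,1]]])

```text
time: 4.88
tool_pos: [444.1, 86.8, 130.5]
tcp_rot: [-3.137, 0.008, 0.559]
contact_force: [-0.8, -0.5, -0.7]
grip_width: 0.4
```

```bash
python3 - <<'E'
from h import *
from scipy.spatial.transform import Rotation as Ro
o=get_obs();print(o["time"],o["tool_pos"],o["tcp_rot"],o["contact_force"])
save("w2.png",capture("wrist")); R=Ro.from_euler("xyz",o["tcp_rot"]).as_matrix()
for t in [(456,63.5),(466,36),(471.6,18.1)]:print(R.T@(np.r_[t,135]-o["tool_pos"]))
save("s2.png",capture("side")[130:300,240:400],4)
E
```

```text
4.8833 [444.0512408   86.84496836 130.49599465] [-3.13706382  0.0079102   0.55944471] [-0.76164665 -0.54704846 -0.72732367]
[-2.29792609 26.10683594 -4.60424926]
[-8.41691535 54.72154158 -4.68543757]
[-13.17029694  72.86467739  -4.73000409]
```

View pics/w2.png

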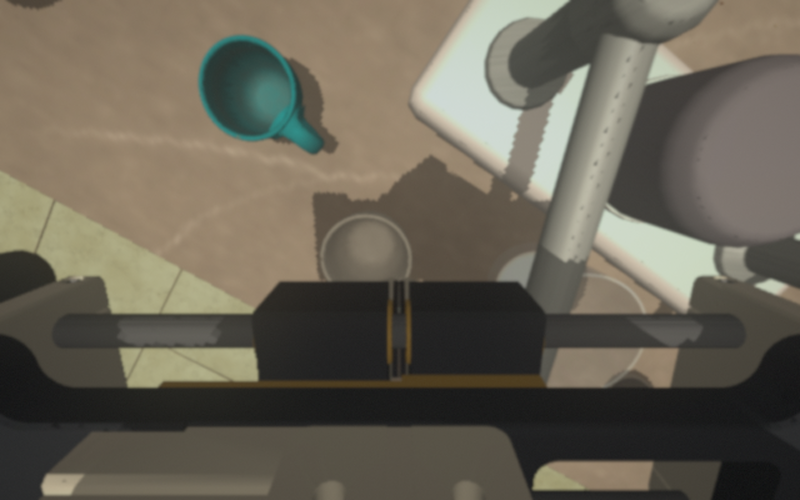

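View pics/s2.png

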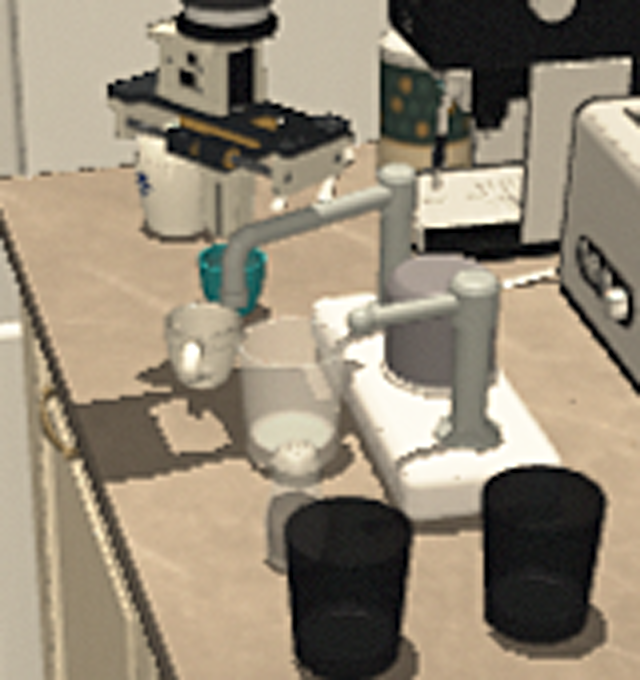

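send_rows(targets=[[[0,0,0,-2,13,0,1],[0,0,0,-3,24,0,1],[0,0,0,-5,34,0,1],[0,0,0,-7,44,0,1],[0,0,0,-9,52,0,1]]])

```text
time: 5.4
tool_pos: [468.2, 37.0, 135.6]
tcp_rot: [3.141, -0.002, 0.559]
contact_force: [0.6, 2.2, 0.8]
grip_width: 0.1
```

```bash
cat > chk.py <<'E'
from h import *
from scipy.spatial.transform import Rotation as Ro
import sys
t=sys.argv[1]
for c in("top","side"):
    g=capture(c); 
    for l in ("spout_outlet","tumbler"):
        print(c,l,[(np.round(x["location"],1).tolist(),round(x["conf"],2),onz(c,x["location"],105 if l!="tumbler" else 0).round().tolist()) for x in place_of(l,c)][:3])
    save(c+t+".png",g[130:300,240:400] if c=="side" else g[150:250,240:400],4)
o=get_obs();m=camera_model("wrist");save("w"+t+".png",capture("wrist"))
print(o["time"],o["tool_pos"],o["tcp_rot"],o["contact_force"])
for l,z in [("spout_axis",156),("spout_outlet",105),("lever_axis",156),("lever_tip",156),("tumbler",0)]:
    print(l,[(np.round(x["location"],1).tolist(),round(x["conf"],2),onz("wrist",x["location"],z,m).round(1).tolist()) for x in place_of(l,"wrist")][:3])
E
python3 chk.py 3
```

```text
top spout_outlet [([181.6, 433.7], 0.18, [576.0, -414.0, 105.0])]
top tumbler [([191.4, 393.0], 0.81, [561.0, -286.0, 0.0]), ([225.5, 395.1], 0.64, [431.0, -293.0, 0.0]), ([213.3, 323.7], 0.55, [470.0, -26.0, 0.0])]
side spout_outlet [([207.9, 306.9], 0.88, [455.0, -1.0, 105.0]), ([210.1, 331.5], 0.4, [521.0, -34.0, 105.0])]
side tumbler [([242.7, 312.1], 0.68, [464.0, -29.0, 0.0]), ([283.0, 376.3], 0.58, [570.0, -278.0, 0.0]), ([292.8, 326.3], 0.57, [430.0, -283.0, 0.0])]
5.7 [466.94470453  38.102645   134.63060608] [-3.14150093e+00  3.55417633e-04  5.59176241e-01] [-0.42936021  0.328746   -0.57266416]
spout_axis [([218.2, 371.0], 0.25, [497.7, 27.5, 156.0])]
spout_outlet []
lever_axis []
lever_tip []
tumbler [([219.1, 369.1], 0.86, [463.9, -26.1, 0.0])]
```

View pics/w3.png

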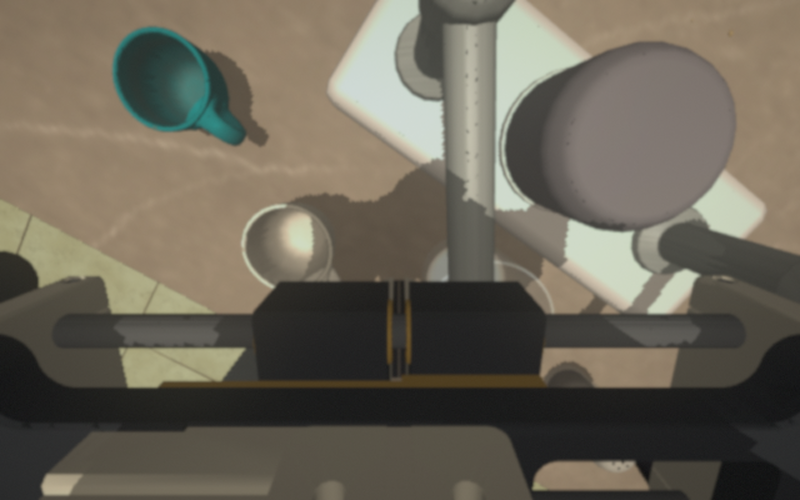

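View pics/side3.png

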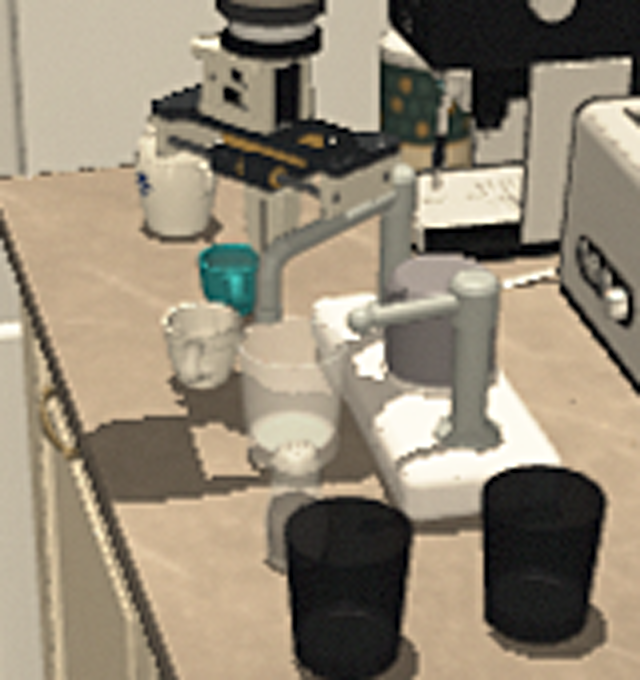

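View pics/top3.png

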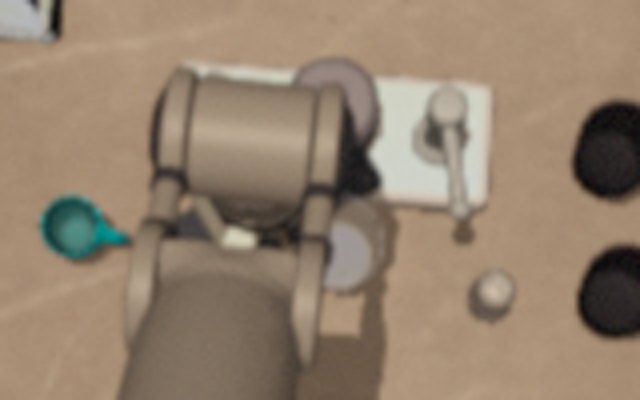

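send_rows(targets=[[[0,0,-3,0,7,0,1],[0,0,-7,-1,14,0,1],[0,0,-10.3,-2.5,22,0,1],[0,0,-10.3,-2.5,22,0,1],[0,0,-10.3,-2.5,22,0,1]]])

```text
time: 6.42
tool_pos: [476.7, 18.0, 134.6]
tcp_rot: [-3.142, 0.0, 0.737]
contact_force: [0.4, -0.5, -0.5]
grip_width: 0.4
```

```bash
python3 chk.py 4
```

```text
top spout_outlet [([211.9, 204.2], 0.19, [446.0, 396.0, 105.0])]
top tumbler [([223.9, 394.3], 0.92, [437.0, -290.0, 0.0]), ([187.2, 390.1], 0.72, [577.0, -276.0, 0.0]), ([210.9, 323.5], 0.52, [479.0, -25.0, 0.0])]
side spout_outlet [([211.0, 315.0], 0.53, [473.0, -27.0, 105.0])]
side tumbler [([243.6, 313.2], 0.59, [465.0, -35.0, 0.0]), ([289.1, 326.5], 0.57, [435.0, -267.0, 0.0])]
6.7167 [476.64730302  18.27969628 134.75040905] [ 3.14144153e+00 -4.55401214e-06  7.38741093e-01] [ 0.10370997  0.25563491 -0.05700673]
spout_axis []
spout_outlet []
lever_axis []
lever_tip [([394.7, 509.9], 0.82, [485.8, -126.4, 156.0])]
tumbler [([221.5, 343.2], 0.98, [464.8, -26.9, 0.0]), ([370.3, 473.2], 0.8, [431.3, -280.9, 0.0])]
```

View pics/w4.png

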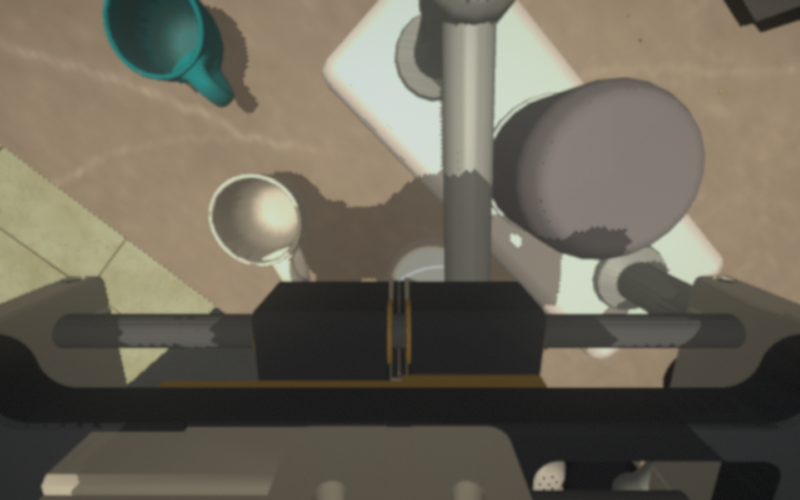

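View pics/side4.png

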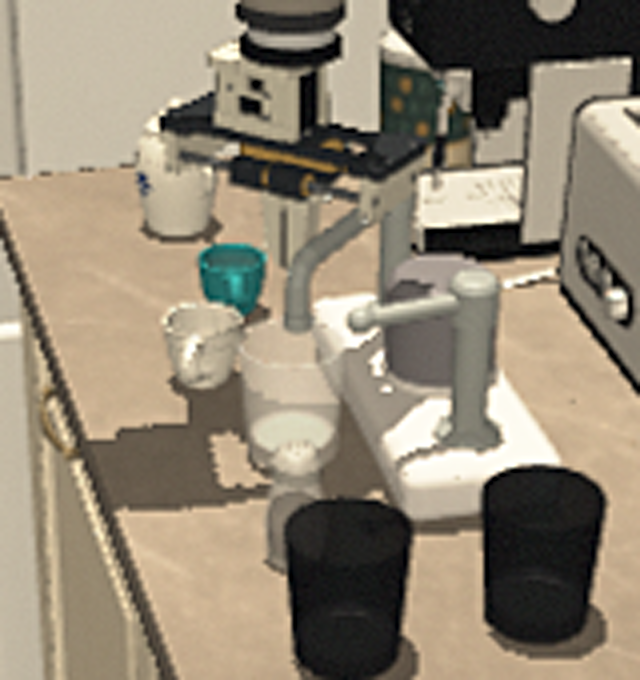

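send_rows(targets=[[[0,0,0,0,-15,0,1],[0,0,0,0,-32,0,1],[0,0,0,0,-35,-38,1],[0,0,0,0,-35,-78,1],[0,0,0,0,-35,-118,1]]])

```text
time: 7.43
tool_pos: [451.5, 44.8, 253.8]
tcp_rot: [-3.14, 0.002, 0.74]
contact_force: [2.0, 0.1, -0.1]
grip_width: 0.6
```

```bash
python3 - <<'E'
from h import *
from scipy.spatial.transform import Rotation as Ro
o=get_obs();R=Ro.from_euler("xyz",o["tcp_rot"]).as_matrix();print(o["tool_pos"],R.T@(np.array([420,-40,327])-o["tool_pos"]))
E
```

```text
[451.52712379  44.84487907 253.75409169] [-80.59126619  41.29581509 -73.19343955]
```

send_rows(targets=[[[0,0,7,-16,8,-20,1],[0,0,14,-32,16,-35,1],[0,0,21,-48,24,-50,1],[0,0,28,-64,32,-65,1],[0,0,33.5,-80,41,-73,1]]])

```text
time: 7.85
tool_pos: [421.0, -40.3, 327.3]
tcp_rot: [3.141, -0.002, 0.149]
contact_force: [0.4, 0.5, -0.5]
grip_width: 0.3
```

send_rows(targets=[[[0,0,0,0,0,0,1],[0,0,0,0,0,0,1]]])

```text
time: 8.02
tool_pos: [421.2, -40.1, 325.8]
tcp_rot: [-3.141, -0.001, 0.155]
contact_force: [0.2, -0.2, -0.3]
grip_width: 0.1
```

```bash
python3 chk.py 5; python3 - <<'E'
from h import *
g=capture("wrist");m=camera_model("wrist")
for x in regions_of("tumbler","wrist")[:4]:
    ys,xs=np.nonzero(x["region"]);print("rim",x["conf"],xs.min(),xs.max(),ys.min(),ys.max(),onz("wrist",((ys.min()+ys.max())/2,(xs.min()+xs.max())/2),93,m))
save("w5c.png",g[0:190,150:450],2.6)
E
```

```text
top spout_outlet []
top tumbler [([224.9, 390.4], 0.78, [433.0, -276.0, 0.0]), ([191.9, 388.2], 0.78, [559.0, -268.0, 0.0]), ([213.4, 321.8], 0.46, [470.0, -19.0, 0.0])]
side spout_outlet [([210.5, 311.3], 0.92, [463.0, -21.0, 105.0]), ([183.3, 285.8], 0.65, [436.0, 195.0, 105.0])]
side tumbler [([288.0, 324.4], 0.88, [432.0, -261.0, 0.0]), ([282.9, 376.6], 0.87, [571.0, -277.0, 0.0]), ([244.0, 313.8], 0.74, [466.0, -38.0, 0.0])]
8.3167 [421.58128925 -39.52446219 325.12940835] [-3.14104278e+00  1.02222440e-03  1.56133655e-01] [-0.07503063  0.26822546 -0.04568355]
spout_axis [([0.0, 224.9], 0.9, [584.1, 80.2, 156.0]), ([100.0, 171.5], 0.66, [481.3, 129.8, 156.0])]
spout_outlet [([132.5, 317.0], 0.59, [469.0, -29.1, 105.0])]
lever_axis [([45.6, 414.6], 0.66, [573.2, -114.0, 156.0])]
lever_tip [([137.1, 405.7], 0.94, [482.2, -126.3, 156.0])]
tumbler [([93.9, 480.1], 0.96, [561.5, -272.7, 0.0]), ([175.1, 462.4], 0.75, [431.8, -281.9, 0.0]), ([133.2, 317.1], 0.69, [462.1, -29.6, 0.0])]
rim 0.74 461 553 56 123 [ 558.21731709 -259.09710966   93.        ]
rim 0.72 282 343 103 165 [465.86204267 -24.39792063  93.        ]
rim 0.67 441 522 158 217 [ 430.15688417 -265.0842083    93.        ]
```

View pics/w5c.png

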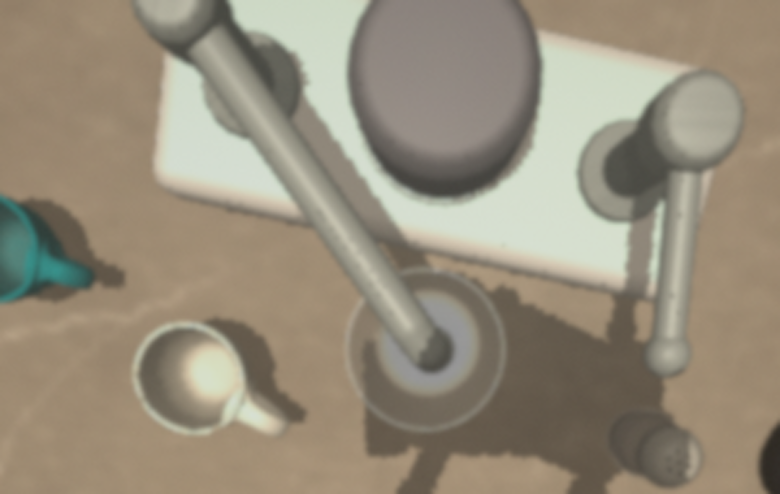

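View pics/side5.png

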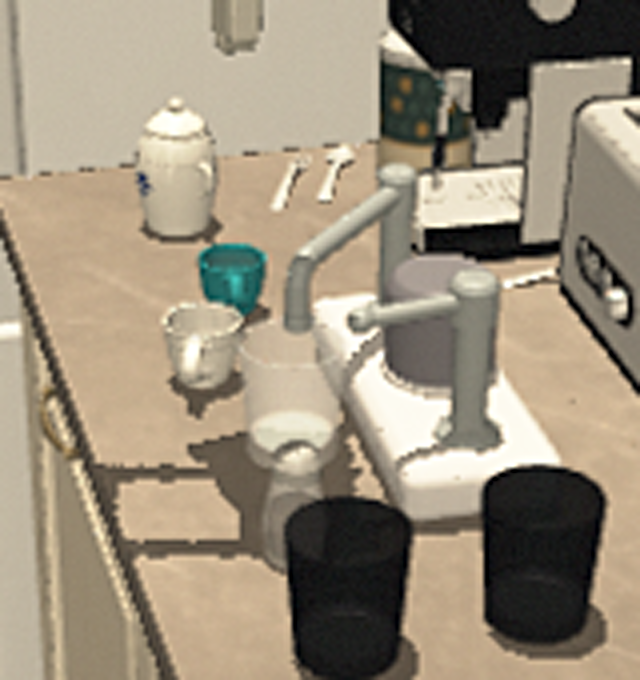

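send_rows(targets=[[[0,0,0,19,13,10,1],[0,0,0,38,25,30,1],[0,0,0,57,38,50,1],[0,0,0,76,50,75,1],[0,0,0,76,50,100,1]]])

```text
time: 9.13
tool_pos: [507.5, -79.7, 224.4]
tcp_rot: [3.14, -0.002, 0.153]
contact_force: [-0.1, -0.2, 0.0]
grip_width: 0.4
```

send_rows(targets=[[[0,0,0,0,0,25,1],[0,0,0,0,0,50,1],[0,0,0,0,0,75,1],[0,0,0,0,0,90,1],[0,0,0,0,0,90,1]]])

```text
time: 9.55
tool_pos: [502.4, -77.5, 132.5]
tcp_rot: [-3.139, 0.006, 0.154]
contact_force: [-0.0, -0.3, 0.4]
grip_width: 0.5
```

```bash
python3 chk.py 6; python3 - <<'E'
from h import *
from scipy.spatial.transform import Rotation as Ro
o=get_obs();R=Ro.from_euler("xyz",o["tcp_rot"]).as_matrix();p=o["tool_pos"]
ax=np.array([572.7,-114.3])
for a in (188,205,220,235,250,263,270):
    t=np.radians(a);u=np.array([np.cos(t),np.sin(t)]);n=np.array([-u[1],u[0]])
    q=ax+65*u-26*n; print(a,q.round(),(R.T@(np.r_[q,p[2]]-p)).round(1))
E
```

```text
top spout_outlet []
top tumbler [([224.7, 393.2], 0.84, [434.0, -286.0, 0.0]), ([188.6, 391.2], 0.77, [572.0, -280.0, 0.0])]
side spout_outlet [([268.3, 310.5], 0.47, [378.0, -317.0, 105.0]), ([210.2, 313.2], 0.44, [469.0, -21.0, 105.0])]
side tumbler [([245.0, 313.4], 0.92, [464.0, -43.0, 0.0]), ([284.5, 376.7], 0.6, [568.0, -284.0, 0.0])]
9.85 [505.24470574 -78.2649353  137.09569586] [ 3.14029142e+00 -2.50547904e-03  1.54261431e-01] [ 0.8888891   0.31384728 -0.31946451]
spout_axis []
spout_outlet [([136.4, 420.7], 0.6, [571.1, -133.7, 105.0])]
lever_axis [([133.7, 419.9], 0.85, [572.8, -115.2, 156.0])]
lever_tip []
tumbler [([162.7, 522.9], 0.91, [560.3, -279.7, 0.0]), ([277.9, 486.8], 0.85, [427.7, -282.8, 0.0]), ([214.0, 266.6], 0.63, [465.5, -27.8, 0.0])]
188 [505. -98.] [-2.8 19.4  0. ]
205 [ 503. -118.] [-7.9 39.4  0. ]
220 [ 506. -136.] [-7.3 57.7  0. ]
235 [ 514. -153.] [-2.  75.2  0. ]
250 [ 526. -166.] [ 7.7 90.7  0. ]
263 [ 539. -176.] [ 19.1 101.7   0. ]
270 [ 547. -179.] [2.610e+01 1.065e+02 1.000e-01]
```

View pics/w6.png

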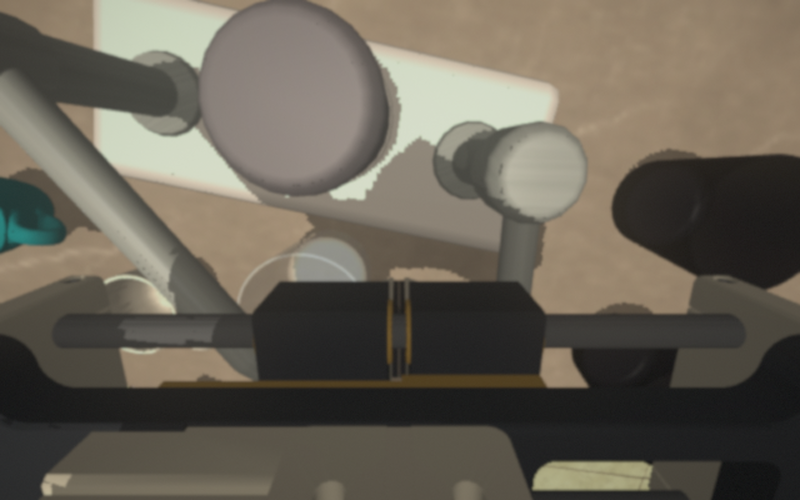

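View pics/side6.png

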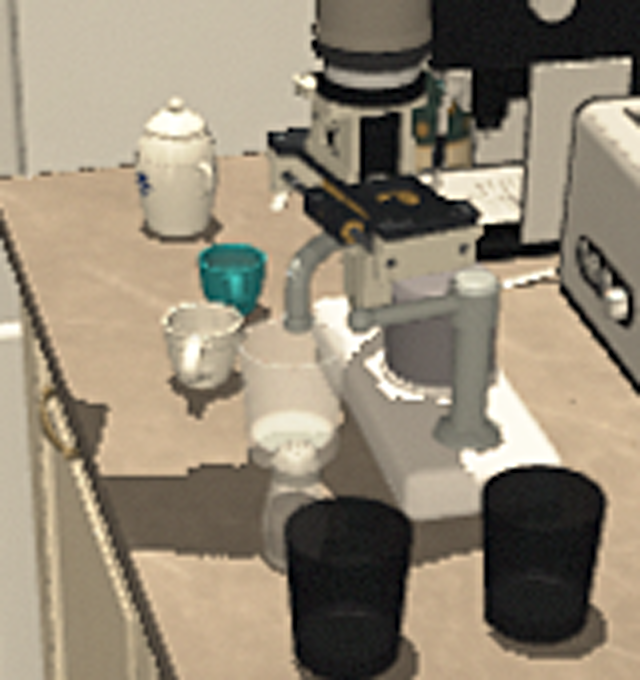

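send_rows(targets=[[[0,0,-2,-3,15,0,1],[0,0,-7,-5,27,0,1],[0,0,-12,-8,39,0,1],[0,0,-17,-8,49,0,1],[0,0,-22,-7,58,0,1]]])

```text
time: 10.57
tool_pos: [506.1, -136.2, 135.7]
tcp_rot: [-3.14, -0.0, 0.542]
contact_force: [-0.0, 4.5, 0.1]
grip_width: 0.4
```

```bash
python3 chk.py 7; python3 - <<'E'
from h import *
from scipy.spatial.transform import Rotation as Ro
o=get_obs();R=Ro.from_euler("xyz",o["tcp_rot"]).as_matrix();p=o["tool_pos"]
ax=np.array([572.7,-114.3])
for a in (205,220,235,250,263,270):
    t=np.radians(a);u=np.array([np.cos(t),np.sin(t)]);n=np.array([-u[1],u[0]])
    q=ax+65*u-27*n; print(a,q.round(),(R.T@(np.r_[q,p[2]]-p)).round(1))
E
```

```text
top spout_outlet [([205.7, 324.3], 0.55, [479.0, -26.0, 105.0])]
top tumbler [([227.0, 394.8], 0.91, [425.0, -292.0, 0.0]), ([187.6, 389.3], 0.86, [576.0, -273.0, 0.0]), ([211.3, 324.4], 0.47, [478.0, -28.0, 0.0])]
side spout_outlet [([211.3, 313.1], 0.66, [467.0, -28.0, 105.0])]
side tumbler [([291.4, 324.6], 0.64, [428.0, -276.0, 0.0]), ([242.7, 315.4], 0.62, [473.0, -32.0, 0.0]), ([204.2, 357.5], 0.62, [690.0, 186.0, 0.0])]
10.8667 [ 506.31902409 -136.10363173  135.73174552] [3.14140216e+00 9.80750231e-05 5.36439633e-01] [-0.68125873  0.19718041  0.90915942]
spout_axis []
spout_outlet [([189.8, 153.3], 0.85, [468.3, -29.5, 105.0])]
lever_axis [([120.2, 354.1], 0.85, [572.3, -115.0, 156.0])]
lever_tip []
tumbler [([166.3, 209.2], 0.95, [466.2, -29.7, 0.0]), ([209.3, 462.4], 0.8, [561.2, -279.3, 0.0])]
205 [ 502. -117.] [  6.2 -18.3  -0. ]
220 [ 506. -135.] [-0.3 -1.2 -0. ]
235 [ 513. -152.] [-2.2 17.1  0. ]
250 [ 525. -166.] [ 0.7 35.3  0. ]
263 [ 538. -176.] [ 7.  49.9  0. ]
270 [ 546. -179.] [11.7 57.1  0. ]
```

View pics/w7.png

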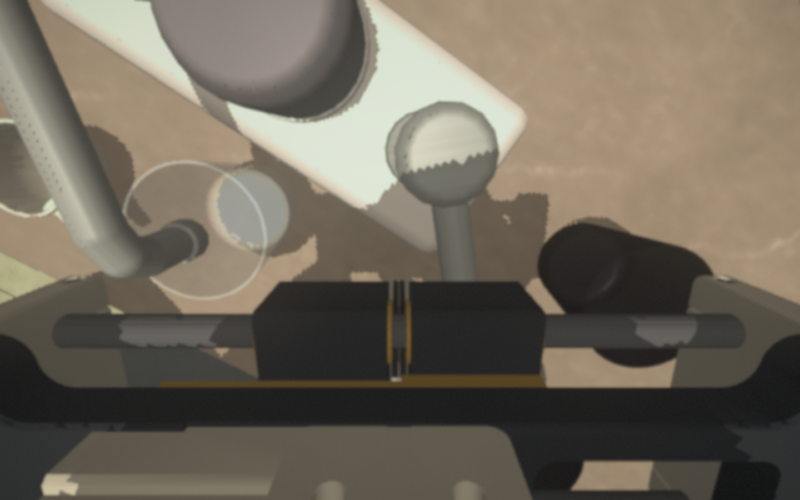

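View pics/side7.png

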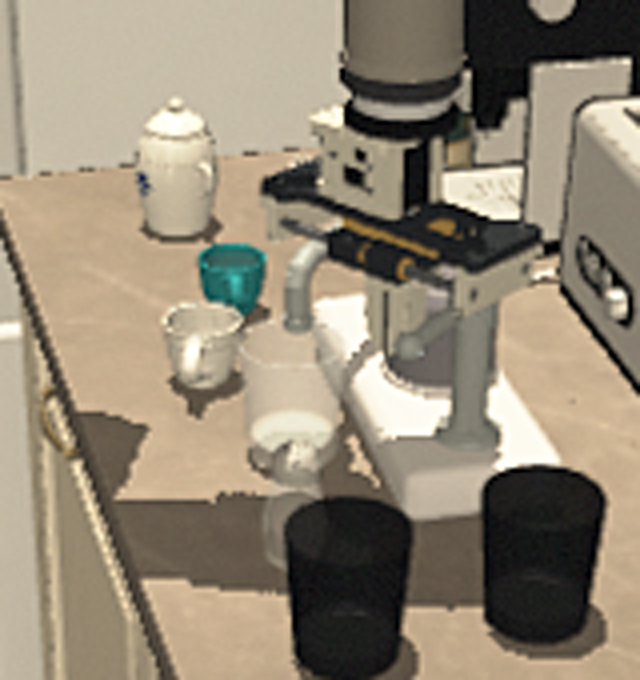

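send_rows(targets=[[[0,0,-6,-1,9,0,1],[0,0,-12,-2,18,0,1],[0,0,-18,-1,27,0,1],[0,0,-24,1,36,0,1],[0,0,-30,3,42,0,1]]])

```text
time: 11.58
tool_pos: [530.1, -170.7, 135.4]
tcp_rot: [-3.139, -0.0, 1.067]
contact_force: [-3.1, 2.1, 1.0]
grip_width: 0.6
```

```bash
python3 chk.py 8; python3 - <<'E'
from h import *
from scipy.spatial.transform import Rotation as Ro
o=get_obs();R=Ro.from_euler("xyz",o["tcp_rot"]).as_matrix();p=o["tool_pos"]
ax=np.array([572.7,-114.3])
for a in (250,263,270):
    t=np.radians(a);u=np.array([np.cos(t),np.sin(t)]);n=np.array([-u[1],u[0]])
    q=ax+65*u-26*n; print(a,q.round(),(R.T@(np.r_[q,p[2]]-p)).round(1))
E
```

```text
top spout_outlet [([207.6, 323.8], 0.79, [472.0, -25.0, 105.0])]
top tumbler [([225.3, 393.4], 0.96, [432.0, -287.0, 0.0]), ([189.5, 390.3], 0.7, [568.0, -276.0, 0.0]), ([211.0, 323.3], 0.57, [479.0, -24.0, 0.0])]
side spout_outlet [([210.2, 312.6], 0.66, [467.0, -20.0, 105.0])]
side tumbler [([290.5, 327.2], 0.92, [435.0, -274.0, 0.0]), ([207.9, 299.0], 0.72, [484.0, 212.0, 0.0]), ([284.3, 376.9], 0.65, [569.0, -284.0, 0.0])]
11.8833 [ 530.43615586 -170.78443     135.80114074] [3.14115533e+00 8.41840909e-05 1.05939245e+00] [-0.41915326  0.48880237  0.15608147]
spout_axis []
spout_outlet [([74.6, 113.5], 0.61, [467.8, -28.0, 105.0])]
lever_axis [([116.9, 337.4], 0.75, [571.3, -114.2, 156.0])]
lever_tip []
tumbler [([86.3, 185.0], 0.67, [466.7, -24.0, 0.0])]
250 [ 526. -166.] [ 1.7 -6.  -0. ]
263 [ 539. -176.] [-0.   9.7  0. ]
270 [ 547. -179.] [ 0.6 18.3  0. ]
```

View pics/w8.png

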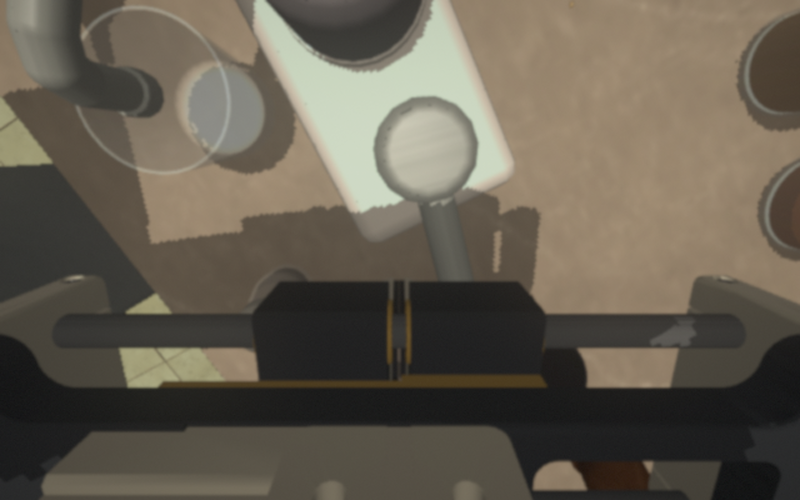

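send_rows(targets=[[[0,0,-4,0,4,0,1],[0,0,-8,0,8,0,1],[0,0,-12,0,12,0,1]]])

```text
time: 12.43
tool_pos: [539.0, -176.9, 135.5]
tcp_rot: [-3.137, 0.001, 1.275]
contact_force: [-17.6, -0.6, 7.3]
grip_width: 0.4
```

send_rows(targets=[[[0,0,0,0,0,0,1]]])

```text
time: 12.52
tool_pos: [538.6, -176.9, 135.4]
tcp_rot: [-3.136, 0.001, 1.275]
contact_force: [-9.2, 0.3, 4.5]
grip_width: 0.6
```

send_rows(targets=[[[0,0,0,0,-15,0,1],[0,0,0,0,-30,0,1],[0,0,0,0,-30,-35,1],[0,0,0,0,-30,-75,1],[0,0,0,0,-30,-115,1]]])

```text
time: 12.93
tool_pos: [511.5, -167.5, 251.7]
tcp_rot: [-3.14, -0.0, 1.271]
contact_force: [1.8, -1.4, -0.3]
grip_width: 0.8
```

```bash
python3 - <<'E'
from h import *
from scipy.spatial.transform import Rotation as Ro
o=get_obs();R=Ro.from_euler("xyz",o["tcp_rot"]).as_matrix();print(o["tool_pos"],o["tcp_rot"],R.T@(np.array([410,-60,330])-o["tool_pos"]))
E
```

```text
[ 511.48954628 -167.53683305  251.67994591] [-3.13961109e+00 -2.87927424e-04  1.27076783e+00] [  72.7605278  -128.89294882  -78.043851  ]
```

send_rows(targets=[[[0,0,7,14,-25,-20,1],[0,0,14,28,-50,-40,1],[0,0,21,42,-75,-60,1],[0,0,28,57,-100,-78,1],[0,0,35,72,-128,-78,1]]])

```text
time: 13.35
tool_pos: [411.7, -61.0, 332.1]
tcp_rot: [3.136, -0.004, 0.654]
contact_force: [0.7, 0.3, 0.5]
grip_width: 0.8
```

send_rows(targets=[[[0,0,7,0,0,0,1],[0,0,14,0,0,0,1],[0,0,21,0,0,0,1],[0,0,28,0,0,0,1],[0,0,35,0,0,0,1]]])

```text
time: 13.77
tool_pos: [411.1, -61.2, 328.9]
tcp_rot: [3.141, -0.001, 0.043]
contact_force: [0.7, 0.1, -0.2]
grip_width: 0.3
```

send_rows(targets=[[[0,0,3,0,0,0,1],[0,0,3,0,0,0,1],[0,0,3,0,0,0,1],[0,0,3,0,0,0,1]]])

```text
time: 14.1
tool_pos: [411.2, -61.3, 328.8]
tcp_rot: [3.141, -0.0, -0.001]
contact_force: [0.6, 0.2, 0.1]
grip_width: 0.6
```

```bash
python3 chk.py 9; python3 - <<'E'
from h import *
g=capture("wrist");m=camera_model("wrist")
for x in regions_of("tumbler","wrist")[:4]:
    ys,xs=np.nonzero(x["region"]);print("rim",x["conf"],xs.min(),xs.max(),ys.min(),ys.max(),onz("wrist",((ys.min()+ys.max())/2,(xs.min()+xs.max())/2),93,m))
E
```

```text
top spout_outlet []
top tumbler [([192.5, 391.2], 0.68, [557.0, -280.0, 0.0]), ([225.8, 394.9], 0.62, [430.0, -292.0, 0.0]), ([212.6, 324.0], 0.4, [473.0, -27.0, 0.0])]
side spout_outlet [([210.7, 311.1], 0.83, [462.0, -22.0, 105.0])]
side tumbler [([244.9, 312.9], 0.96, [462.0, -42.0, 0.0]), ([289.7, 325.4], 0.95, [432.0, -269.0, 0.0]), ([283.5, 377.8], 0.56, [573.0, -281.0, 0.0])]
14.4 [411.25600192 -61.3620586  328.68993935] [ 3.14150357e+00  2.72122760e-05 -2.53470460e-03] [ 0.21228193 -0.18224715  0.04554383]
spout_axis [([10.5, 173.7], 0.98, [582.9, 84.3, 156.0])]
spout_outlet [([126.9, 291.7], 0.91, [466.8, -26.5, 105.0])]
lever_axis [([20.5, 370.3], 0.61, [573.4, -113.4, 156.0])]
lever_tip [([35.3, 453.8], 0.74, [559.6, -199.4, 156.0]), ([118.9, 154.4], 0.62, [477.6, 119.4, 156.0])]
tumbler [([147.8, 454.4], 0.86, [428.6, -285.4, 0.0]), ([127.9, 297.8], 0.85, [461.4, -26.8, 0.0]), ([60.1, 460.3], 0.63, [562.5, -278.7, 0.0])]
rim 0.77 432 512 125 184 [ 429.44164875 -267.33724521   93.        ]
rim 0.7 438 527 11 85 [ 560.4032462  -262.79281095   93.        ]
rim 0.64 261 322 96 158 [466.27237209 -25.12446031  93.        ]
rim 0.52 370 406 138 166 [ 433.12374803 -153.97701892   93.        ]
```

View pics/w9.png

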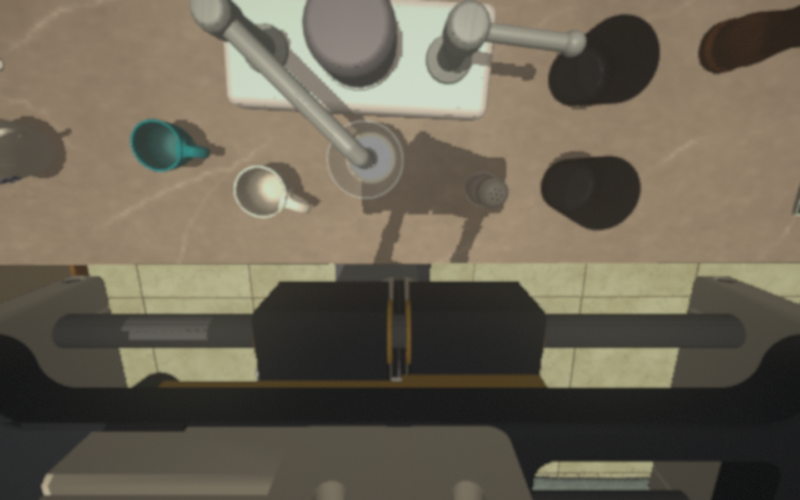

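View pics/side9.png

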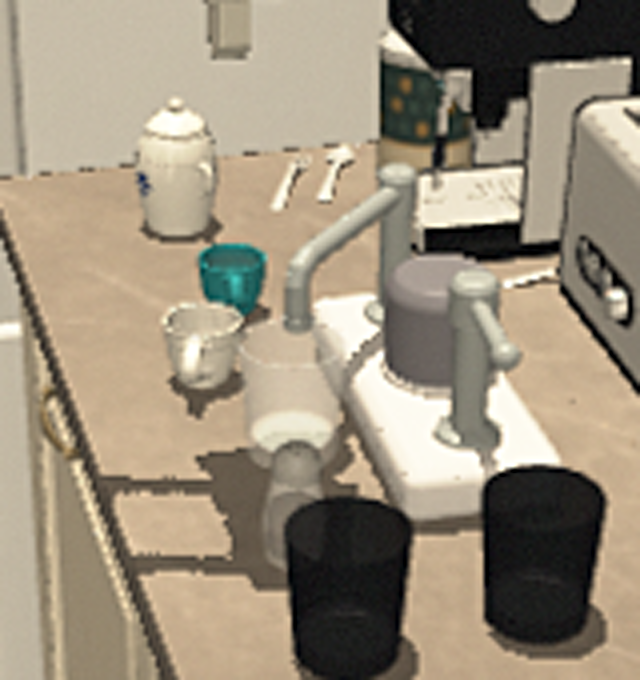

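```bash
python3 -c "
from plant import *
print(get_obs()['contact_force']);print(close_job())"
```

```text
[0.25656264 0.27900863 1.13049332]
the job is handed in; nothing more can be done
None
```

I pushed the spout round with the shut fingertips until its outlet was over the clear tumbler. I then backed off, looked, pushed the tap lever to its open stop, withdrew the arm and handed the job in at about 14.5 s.

**Outlet:** the wrist camera put it at about (467, -26.5) mm. The tumbler's rim centre was at about (466, -25) mm, so it is about 2 mm off, against 20 mm allowed.

**Lever:** it measured about 1.46 rad. The force also rose to about 18 N at the end of the push, as it would at the stop.

**Tumbler and bystanders:** the tumbler's rim centre moved less than 1 mm between the looks. No bystander looked shifted or knocked over in the pictures. The arm was clear of everything at hand-in, with contact force near zero.

**Disagreements:**
- The side and top cameras' single-view readings of the outlet and tumbler scattered by about 5–15 mm. I went by the close wrist view.
- The lever first measured about 0.2 rad rather than 0. That was still under the 0.5 limit while the spout was being set.

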